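# Twist the cleaned filter back into the puppy-room air warmer

### The job

The cleaned air filter is drying on the steel tray. Put it back into the sloping port of the black air warmer, with its two pins through the port's slots, twist it clockwise by its handle until it is cammed down tight on the seal, and let go of it. Leave the bottle, the jar and the clamp where they are.

Things in the scene. Friction and masses are not known exactly. Their poses are not given: they have to be found in the camera images.
- filter: Loose white round filter, blue bar handle on top, 0.11-0.23 kg, upright on the tray. Origin: centre of the barrel's underside; +z up its axis, +x along the bar. Barrel 58 mm diameter, z 0 to 24 mm (lowest 5 mm tapers to 52 mm); flange disc 96 mm diameter, z 24 to 30 mm. Alike after a half turn: either pin fits either slot.
- filter_handle (a point): Middle of the filter's bar handle, 47 mm above the filter's origin. The bar is 70 mm long (filter x), 16 mm thick (y) and stands 34 mm high on the flange (z 30 to 64 mm).
- filter_pin (a point): Outer end of one of the two steel bayonet pins under the flange: filter x = 37 mm, z = 7.5 mm; the other is opposite, at x = -37 mm. So the pins lie in line with the bar; small blue dots on the flange show them. Pins are 7 mm thick and stick 8 mm out of the barrel.
- port: Bayonet port, fixed in the warmer's sloping grey top. Origin: centre of the mouth, level with the grey face. +z: outward normal of the face, 28 degrees from vertical, leaning to the warmer's low front; +x up the slope; y level. Inner diameter 62 mm. Filter set in but not turned: its origin is 19.5 mm below the mouth, on the seal; turned tight: 22.5 mm below, held by the ramps.
- port_slot (a point): One of the two slots that let the pins through, on the port's +x side, 36 mm from the axis (up-slope); the other is opposite (-x, down-slope). Each is open 16 degrees either side of the port's x axis, out to 41 mm. Pairs of white dots on the face mark both.
- port_stop (a point): Orange bar on the face (another opposite): where the bar handle points when fully turned, 69 degrees (1.2 rad) clockwise from the slot seen from above the face; pins meet a stop there. Under the ledge each ramp starts at the slot 7 mm below the face, falls to 11.5 mm at 60 degrees, then is level. Counter-clockwise is blocked.
- seal (a joint): How far the orange sprung seal ring round the mouth (96 mm outside, 80 mm inside diameter, top 4.5 mm proud of the face when free) is pressed in, in m: 0 when free or when the filter only lies in the port, 0.003 when it is twisted tight. Pushes back with 2.6 N at 0, 4.1 N at 0.003; turning takes up to about 0.3 N m.
- warmer: The fixed black air warmer that carries the port: 220 mm deep (its x), 240 mm wide (y), 65 mm high at its low front (-x) side and 182 mm at its back (+x). Origin: centre of its underside on the table; the port's origin is 123 mm above it.
- tray: Fixed low steel drying tray, 150 x 150 mm, 14 mm high, 4 mm walls and a 4 mm floor on which the filter stands; origin at the centre of its underside.
- bottle: Bystander: white plastic bottle with blue cap, 62 mm diameter, 160 mm high; origin at the centre of its underside.
- jar: Bystander: amber glass jar with black lid, 72 mm diameter, 85 mm high; origin at the centre of its underside.
- clamp: Bystander: small steel surgical clamp lying flat on the table, 130 mm long, along its x; 8 mm thick; origin under its middle.
There are look-alikes about, which are no part of the job. What is shaped like the filter but pink is not meant.

How it is judged:
On the way:
1. the filter lies in the port, its pins through the slots, not yet turned (z of filter in the frame of port between -0.03 and -0.0172 m and distance between filter and port below 0.028 m and angle between the z axis of filter and the z axis of port, either way round below 0.15 rad and angle between the x axis of filter and the x axis of port, either way round below 0.4 rad), for 0.05 s.
At the end, for the whole second after the job is handed in: The released filter is at rest in the port, square to it within 0.06 rad, origin 21.2 mm or more below the mouth and within 26 mm of its centre, bar turned 0.95 rad or more from the slots, seal pressed 2.2 mm or more; bottle, jar and clamp moved under 30 mm, bottle and jar upright within 0.2 rad (value of joint seal above 0.0022 m and angle between the x axis of filter and the x axis of port, either way round above 0.95 rad and angle between the z axis of filter and the z axis of port, either way round below 0.06 rad and distance between filter and port below 0.026 m and z of filter in the frame of port below -0.0212 m and linear speed of filter below 0.01 m/s and distance of each of bottle, jar, clamp from where it was at the start of the episode below 0.03 m and angle between each of bottle, jar's own z axis and vertical below 0.2 rad); the robot touches nothing.
It fails at once if the bottle, the jar or the clamp is moved by more than 30 mm (distance of any of bottle, jar, clamp from where it was at the start of the episode above 0.03 m).
It also fails if it takes over 43 s, if anything falls off the work surface, if the arm or the gripper's body presses on something with over 40 N, if the wrist force passes 120 N, or if a joint passes its speed limit or range.

### The arm

A 6-joint arm with a two-finger parallel gripper is mounted at the origin on the work surface. World frame = base frame: x ahead of the robot, y to its left, z up, the work surface at z = 0. Lengths are in m, angles in rad, forces in N, time in s.
With the tool pointing down it reaches from about 0.35 to 0.875 m from the base axis. Payload 4.2 kg.
Tool frame: the origin (TCP) lies midway between the tips of the shut fingers; the grasp point (between the pads) lies 19 mm behind it; z points along the fingers, y is the direction in which the jaws open and shut (so a half turn about z gives the same grasp; the last joint's range is limited). The gripper opens to 85 mm and grips with 20 to 120 N. Pads are 22 mm wide; open, the fingers measure 114 mm over their backs; the gripper's body (76 mm by 85 mm) begins 54 mm behind the grasp point. The pads swing forward as they close: fully open they stand 13 mm farther back than shut.
Start: joints at [1.514, 0.385, 0.008, 0, -1.194, -0.259], TCP at [0.194, 0.594, 0.231] pointing down, gripper open.
Joint ranges: [-3.14, 3.14], [-1.21, 2.06], [-1.07, 1.41], [-3.16, 2.05], [-2.99, -0.16], [-3.1, 3.1]. Speed limits (rad/s): [2.79, 2.79, 3.14, 3.14, 3.14, 3.14].

### API

Orientations are given as a unit quaternion [w, x, y, z].
In Python, from station import r gives the robot as it stands.
- The arm moves only by the tool send_rows, never from a script. Its argument "commands" is a list that holds one entry, the list of rows, each a list of 7 numbers: the shift along the world's x, y, z in cm, then the turn, a rotation vector about the world's x, y, z in degrees, then the opening, from 0 (shut) to 1 (fully open). A call has 1 to 10 rows; each row shifts and turns the commanded pose from where the row before left it; what a row does not reach is not made up. A row lasts 1/8 s, in which the tool goes at most 62.5 mm and 10.7 degrees, less where a joint would pass 70% of its speed; a pose out of reach is approached as far as the arm can. A call with a gripper value outside its range is refused whole. The fingers move at their own pace and stop on an object; "newtons" is the grip in N (left out, the last holds). Time passes only in rows, so rows that do not move let the fingers close. It gives the time, the measured TCP pose, the force and the opening at its end, in the units of the state.
- r.observe(): the state, without advancing time (a new reading comes with each control period).
- r.camera(name): name is "scene" or "side" or "wrist"; returns a dict with "pixels" (400x640x3 uint8, red, green, blue), "depth" (400x640 float32, m along the optical axis (not along the pixel's ray), 0 where there is no reading), "fx", "fy", "cx", "cy" (pixels), "k1" (the pictures are not rectified: a ray, as slopes to the right and down, at radius r is drawn at 1 + k1 r^2 times it, then the intrinsics apply), "rvec" (rotation vector, rad) and "tvec" (3), from world to camera coordinates, as OpenCV has them. Camera axes: x right, y down, z forward; pixel columns grow to the right and rows downward; lengths in m; the calibration is good to about 2 mm. A picture is of the moment at which its call begins.
- r.sign_off(): hands the job in, once; it reports no verdict.
The state is a dict: "time_s": time; "q": joint angles; "dq": joint speeds; "effort": joint torques, N m; "tcp_pos": TCP position; "tcp_rot": TCP orientation; "ft_force": force on the tool from outside, world axes, zero at the start; "torque": the same for the moment, N m; "gripper_width": opening from 0.0 (shut) to 1.0 (fully open).
Only numpy, scipy, OpenCV 4.12 (cv2) and the standard library are available. Lean on these libraries where they do the work, as an engineer would, in place of code of your own. Each camera call takes 0.05 s, during which the arm holds its last target. There are 200 camera calls.

## Working session

There is one attempt and no reset: what is moved stays moved. The work goes in short steps, Python scripts to look and compute and a tool call to move; the robot and the scene stay as the last step left them, time stands still between calls to the robot, and variables do not carry over. Pictures are saved under pics/ and viewed, about 8 in all and at most 12, crops included, and the job is handed in when it is done.

Besides the shell and the picture viewer there is one more tool, called as name(argument=value, ...) on one line, values as JSON. send_rows: Moves the arm, as the interface text tells. Its arguments: {"type":"object","properties":{"commands":{"type":"array","items":{"type":"array","items":{"type":"array","items":{"type":"number"}}}},"newtons":{"type":"number"}},"required":["commands"]}

```bash
ls; mkdir -p pics; cat > h.py <<'E'
import numpy as np, cv2
from station import r
def cam(n):
    c=r.camera(n); c['R']=cv2.Rodrigues(np.array(c['rvec'],float))[0]; c['t']=np.array(c['tvec'],float).ravel()
    c['K']=np.array([[c['fx'],0,c['cx']],[0,c['fy'],c['cy']],[0,0,1.]]); c['D']=np.array([c['k1'],0,0,0,0.]); return c
def save(c,n): cv2.imwrite('pics/'+n,c['pixels'][:,:,::-1])
def rays(c,uv):
    p=cv2.undistortPoints(np.array(uv,float).reshape(-1,1,2),c['K'],c['D'])[:,0]
    d=np.c_[p,np.ones(len(p))]@c['R']; return -c['R'].T@c['t'],d
def plane(c,uv,p0,n=(0,0,1)):
    o,d=rays(c,uv); n=np.array(n,float); s=((np.array(p0)-o)@n)/(d@n); return o+d*s[:,None]
def cloud(c,m=None):
    v,u=np.nonzero((c['depth']>0)&(True if m is None else m)); o,d=rays(c,np.c_[u,v]); return o+d*c['depth'][v,u][:,None],np.c_[u,v]
E
python3 - <<'E'
from h import *
a=cam('scene');b=cam('side');w=cam('wrist')
save(a,'scene.png');save(b,'side.png');save(w,'wrist.png')
cv2.imwrite('pics/all.png',np.vstack([np.hstack([cv2.resize(x['pixels'][:,:,::-1],(400,250)) for x in (b,w)])]+[cv2.resize(a['pixels'][:,:,::-1],(800,500))[:350]*0][:0]))
for x in(a,b,w):print(-x['R'].T@x['t'],x['fx'],x['k1'])
print(r.observe())
E
```

```text
pics
[1.18149076 0.31636325 0.77983648] 366.04394140320676 -0.0634649003340717
[ 0.31688993 -0.56001293  0.65610371] 380.61964582488946 -0.08604481827636346
[0.27417539 0.56892958 0.37337327] 332.50419913170737 -0.06216699752852154
{'time_s': 0.15, 'q': array([ 1.51357655e+00,  3.85367840e-01,  6.94808033e-03, -3.36452863e-04,
       -1.19398177e+00, -2.58625015e-01]), 'dq': array([ 0.00125313, -0.00054394,  0.00582643,  0.00160926,  0.00029629,
       -0.00066243]), 'effort': array([-1.02354606e-03, -3.92676330e+01,  1.88583559e+01,  4.18857604e+00,
       -3.40734623e-03, -1.97564695e-06]), 'tcp_pos': array([0.19397626, 0.59368409, 0.23048574]), 'tcp_rot': array([ 8.14256951e-04,  9.87546066e-01, -1.57328000e-01, -7.48943241e-05]), 'ft_force': array([-0.68522579,  0.13152521,  0.24569998]), 'torque': array([-0.04192693,  0.04037241, -0.03740739]), 'gripper_width': 0.9983619495193524}
```

View pics/scene.png

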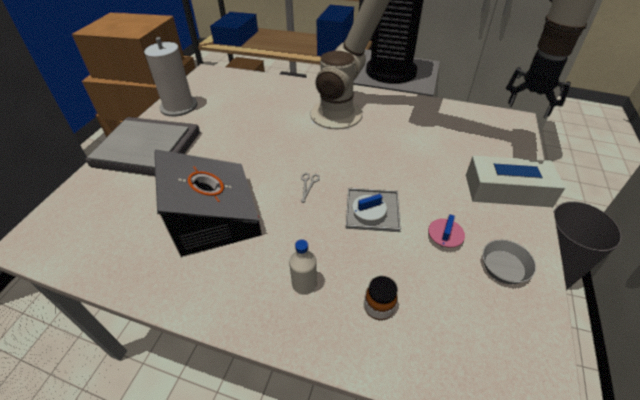

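View pics/side.png

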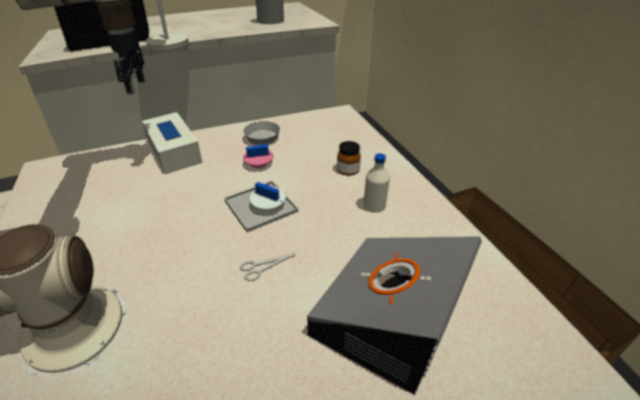

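Scene camera: the wanted white filter with blue bar is on the tray at (370,207). Look-alikes are the pink copy at (447,233), the blue-topped box at (515,172) and the blue bottle cap at (301,246). The port's orange ring is at (207,183), with slot dots at (181,180) and (228,186). The side view agrees: filter (267,198), port (395,277).

```bash
cat > m.py <<'E'
from h import *
from scipy.optimize import least_squares
a=cam('scene');b=cam('side')
# depth-based port plane
for n,c,(u0,u1,v0,v1) in(('scene',a,(150,262,150,225)),('side',b,(315,485,235,335))):
    P,uv=cloud(c); px=c['pixels'][uv[:,1],uv[:,0]].astype(int)
    inb=(uv[:,0]>u0)&(uv[:,0]<u1)&(uv[:,1]>v0)&(uv[:,1]<v1)
    g=inb&(px.max(1)-px.min(1)<25)&(px.max(1)>45)&(px.max(1)<130)&(P[:,2]>.06)
    Q=P[g]; 
    for _ in range(5):
        m=Q.mean(0); nn=np.linalg.svd(Q-m,full_matrices=False)[2][2]; nn*=np.sign(nn[2]); d=(Q-m)@nn; Q=Q[abs(d)<max(.004,1.5*d.std())]
    print(n,'plane',m,nn,'tilt',np.degrees(np.arccos(nn[2])),len(Q),d.std(), 'dir',np.degrees(np.arctan2(nn[1],nn[0])))
    o=inb&(px[:,0]>150)&(px[:,0]-px[:,2]>70)
    print(' ring depth mean',P[o].mean(0),o.sum())
    # ring contour via ellipse on orange hull, cast to plane 4.5mm above face
    M=np.zeros((400,640),np.uint8); M[uv[o][:,1],uv[o][:,0]]=1
    w=inb&(px.min(1)>150); W=np.zeros_like(M); W[uv[w][:,1],uv[w][:,0]]=1
    for nm,MM in(('or',M),('wh',W)):
        k,l,s,ce=cv2.connectedComponentsWithStats(MM)
        for i in range(1,k):
            q=plane(c,[ce[i]],m,nn)[0]; print('  ',nm,ce[i].round(1),s[i,4],q.round(4))
# filter
for n,c,(u0,u1,v0,v1) in(('scene',a,(345,402,187,232)),('side',b,(222,300,178,232))):
    P,uv=cloud(c); px=c['pixels'][uv[:,1],uv[:,0]].astype(int)
    inb=(uv[:,0]>u0)&(uv[:,0]<u1)&(uv[:,1]>v0)&(uv[:,1]<v1)
    bl=inb&(px[:,2]-px[:,0]>50); wh=inb&(px.min(1)>150)&(P[:,2]>.02)
    Q=P[bl&(P[:,2]>.055)]; 
    if len(Q)>3:
        s=np.linalg.svd(Q-Q.mean(0),full_matrices=False)[2][0]; print(n,'bar top',Q.mean(0),len(Q),np.degrees(np.arctan2(s[1],s[0]))%180, 'zmax',Q[:,2].max())
    Q=P[wh]; print('  flange',Q.mean(0),len(Q),Q.min(0),Q.max(0))
    print('  blue all',P[bl].min(0),P[bl].max(0),bl.sum())
E
python3 m.py
```

```text
scene plane [ 0.62039811 -0.18721227  0.12803853] [-0.28040588  0.372777    0.88453935] tilt 27.80511383342575 4709 0.0012014610212601512 dir 126.95078195354291
 ring depth mean [ 0.61771251 -0.17970872  0.12891452] 83
   or [193.9 185.9] 42 [ 0.6347 -0.202   0.1388]
   or [217.2 186.4] 41 [ 0.5928 -0.1638  0.1094]
   wh [244.  168.5] 683 [ 0.4593 -0.1566  0.064 ]
   wh [245.1 154.3] 13 [ 0.3866 -0.1896  0.0549]
   wh [261. 157.] 1 [ 0.3561 -0.1513  0.0291]
   wh [225. 158.] 1 [ 0.457  -0.2166  0.0886]
   wh [153.6 205.5] 209 [ 0.7592 -0.2196  0.1857]
   wh [158. 216.] 1 [ 0.7811 -0.1938  0.1818]
side plane [ 0.59918845 -0.21600314  0.13229893] [-0.28169867  0.37582239  0.88283826] tilt 28.01334090163578 9858 0.0009418850395331517 dir 126.85349024591326
 ring depth mean [ 0.60149805 -0.19399623  0.12824157] 481
   or [394.2 275.1] 460 [ 0.6057 -0.1894  0.123 ]
   or [391.  299.3] 21 [ 0.5693 -0.2405  0.1332]
   wh [335.  257.3] 1811 [ 0.5528 -0.0452  0.0448]
   wh [435.5 236. ] 2 [ 0.7206 -0.1449  0.1408]
   wh [460. 236.] 1 [ 0.7459 -0.1804  0.1639]
   wh [471.  301.1] 2012 [ 0.6489
[... 152 characters left out ...]
 0.1108]
   wh [428. 278.] 1 [ 0.6392 -0.2376  0.1543]
   wh [376.8 284.2] 28 [ 0.5717 -0.1892  0.1121]
scene bar top [0.47963163 0.2299988  0.0662492 ] 139 131.00216003773517 zmax 0.071442535840609
  flange [0.48688115 0.23560883 0.03492066] 340 [0.4287176  0.18462033 0.03155244] [0.5218219  0.27721368 0.03876672]
  blue all [0.45126023 0.20374854 0.04358402] [0.50241792 0.25837313 0.07144254] 160
side bar top [0.47289655 0.22274417 0.06437348] 153 129.72699688728068 zmax 0.06889114493495796
  flange [0.4671947  0.21366549 0.03328154] 347 [0.4261638  0.18110341 0.03014135] [0.52087452 0.26101792 0.05656432]
  blue all [0.449704   0.19514444 0.04238509] [0.49600369 0.25323365 0.06889114] 219
```

```bash
python3 - <<'E'
import cv2,numpy as np
a=cv2.imread('pics/scene.png');b=cv2.imread('pics/side.png')
f=lambda i,u,v,w,h:cv2.resize(i[v:v+h,u:u+w],(400,300),interpolation=cv2.INTER_CUBIC)
cv2.imwrite('pics/crops.png',np.vstack([np.hstack([f(a,340,180,64,48),f(b,230,175,80,60)]),np.hstack([f(a,150,150,112,84),f(b,330,235,128,96)])]))
E
```

```text
(no output)
```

View pics/crops.png

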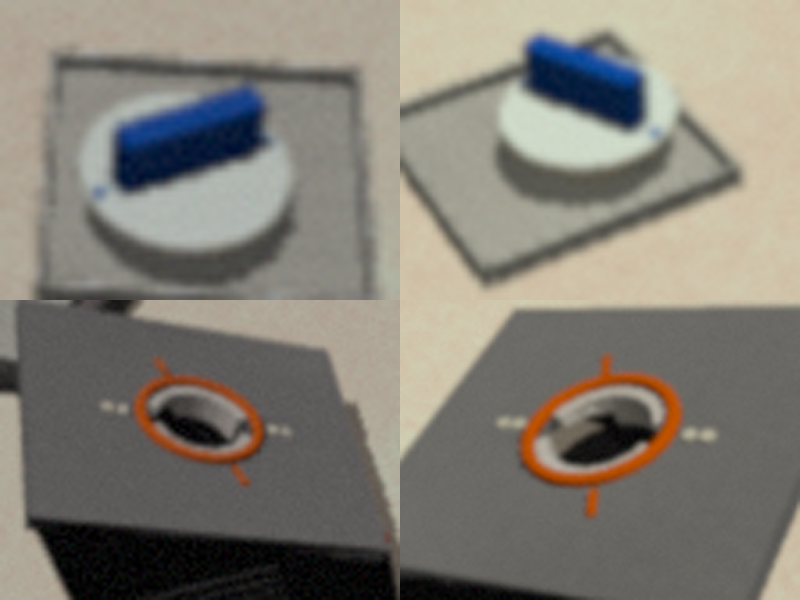

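Crops confirm it: a white filter with blue bar and two blue dots on its flange, on the tray, and the port's slot dots and orange stop bars are clear. Next I cast the dots onto their planes.

```bash
python3 - <<'E'
from h import *
a=cam('scene');b=cam('side')
n=np.array([-.2817,.3758,.8828]);
def orig(P): return P
for nm,c,p0,d in(('scene',a,[.6204,-.1872,.1280],[[178.9,180],[184.7,180.4],[226.4,186.2],[230.6,186.9],[194.8,168.8],[217.2,199]]),
              ('side',b,[.5992,-.2160,.1323],[[363.3,274],[368.1,274],[422.2,277.9],[429.5,278.4],[394,254],[391,299.5]])):
    P=plane(c,d,p0,n); C=P[:4].mean(0); u=P[0]+P[1]-P[2]-P[3]; s=P[4]-P[5]
    print(nm,'port',C,'P',P[:4].round(4).tolist(),'az',np.degrees(np.arctan2(u[1],u[0])),'r',np.linalg.norm(P-C,axis=1),'stopmid',P[4:].mean(0))
    # ring outer ellipse on plane +4.5mm
    px=c['pixels'].astype(int); M=((px[...,0]>110)&(px[...,0]-px[...,2]>50)).astype(np.uint8)
    box=(150,262,150,225) if nm=='scene' else (330,470,240,320)
    v,uu=np.nonzero(M); k=(uu>box[0])&(uu<box[1])&(v>box[2])&(v<box[3])
    Q=plane(c,np.c_[uu,v][k],np.array(p0)+.0045*n,n); x=np.array([-.6,.8,0]);x=x-n*(x@n);x/=np.linalg.norm(x);y=np.cross(n,x)
    q=np.c_[(Q-C)@x,(Q-C)@y]; rr=np.hypot(*(q-np.median(q,0)).T); q=q[rr<.051].astype(np.float32)
    cc,rad=cv2.minEnclosingCircle(q); print('  ring ctr',C+cc[0]*x+cc[1]*y-.0045*n+ -n*((C+cc[0]*x+cc[1]*y-.0045*n-C)@n),'R',rad)
P=plane(a,[[355.7,210.7],[382.1,202.1]],[0,0,.034]); print('dots',P,P.mean(0),np.linalg.norm(P[0]-P[1])/2,np.degrees(np.arctan2(*(P[1]-P[0])[1::-1])))
print('side dot',plane(b,[[281.2,201.4]],[0,0,.034]))
for nm,c,(u0,u1,v0,v1) in(('scene',a,(345,402,187,232)),('side',b,(222,300,178,232))):
    px=c['pixels'].astype(int); M=((px[...,2]-px[...,0]>40)).astype(np.uint8); W=(px.min(2)>165).astype(np.uint8)
    for z,MM,f in((.034,W,0),):
        v,u=np.nonzero(MM[v0:v1,u0:u1]); Q=plane(c,np.c_[u+u0,v+v0],[0,0,z])
        k=np.hypot(*(Q[:,:2]-[.475,.226]).T)<.054
        cc,rad=cv2.minEnclosingCircle(Q[k,:2].astype(np.float32)); print(nm,'flange',cc,rad)
# tray centre, bottle etc. not needed
E
```

```text
scene port [ 0.60367274 -0.18856603  0.12324387] P [[0.6414, -0.2373, 0.1561], [0.6323, -0.2279, 0.1491], [0.5734, -0.1489, 0.0967], [0.5675, -0.1402, 0.0911]] az -52.987415686963274 r [0.06985669 0.05512161 0.05655619 0.06841312 0.06181552 0.06161955] stopmid [ 0.60406618 -0.18889107  0.12350778]
  ring ctr [ 0.6069448  -0.19044114  0.12508576] R 0.04924425855278969
side port [ 0.60415715 -0.19143992  0.12342682] P [[0.5685, -0.144, 0.0919], [0.5748, -0.1509, 0.0968], [0.6331, -0.2306, 0.1494], [0.6402, -0.2402, 0.1557]] az 126.46454523271733 r [0.06722822 0.056678   0.0552161  0.06868642 0.06922042 0.06135419] stopmid [ 0.60401536 -0.186997    0.12149026]
  ring ctr [ 0.60314958 -0.20044299  0.1269374 ] R 0.050492625683546066
dots [[0.500656   0.19898056 0.034     ]
 [0.44658784 0.2624907  0.034     ]] [0.47362192 0.23073563 0.034     ] 0.04170402854125653 130.40878912629333
side dot [[0.50178885 0.19414    0.034     ]]
scene flange (0.47335031628608704, 0.23076914250850677) 0.04542669281363487
side flange (0.4777195453643799, 0.2280433475971222) 0.05110691487789154
```

send_rows(commands=[[[2.8,-3.64,-0.7,0,0,-3.15,1],[2.8,-3.64,-0.7,0,0,-3.15,1],[2.8,-3.64,-0.7,0,0,-3.15,1],[2.8,-3.64,-0.7,0,0,-3.15,1],[2.8,-3.64,-0.7,0,0,-3.15,1],[2.8,-3.64,-0.7,0,0,-3.15,1],[2.8,-3.64,-0.7,0,0,-3.15,1],[2.8,-3.64,-0.7,0,0,-3.15,1],[2.8,-3.64,-0.7,0,0,-3.15,1],[2.8,-3.64,-0.7,0,0,-3.15,1]]], newtons=80)

```text
time_s: 1.6
tcp_pos: [0.475, 0.2289, 0.1613]
tcp_rot: [-0.0, 0.907, -0.42, 0.0]
ft_force: [0.9, 0.4, 0.3]
gripper_width: 1.0
```

send_rows(commands=[[[0,0,0,0,0,0,1],[0,0,0,0,0,0,1]]])

```text
time_s: 1.85
tcp_pos: [0.4741, 0.2301, 0.1614]
tcp_rot: [-0.0, 0.908, -0.419, 0.0]
ft_force: [-0.9, -0.0, 1.5]
gripper_width: 0.999
```

```bash
python3 - <<'E'
from h import *
from scipy.spatial.transform import Rotation as R
o=r.observe(); q=o['tcp_rot']; print(o['tcp_pos'],R.from_quat(np.r_[q[1:],q[0]]).as_matrix().round(4).tolist(),np.degrees(o['q']).round(1),o['ft_force'])
w=cam('wrist'); save(w,'w1.png')
px=w['pixels'].astype(int); M=((px[...,2]-px[...,0]>50)).astype(np.uint8)
k,l,s,ce=cv2.connectedComponentsWithStats(M)
for i in range(1,k):
    if s[i,4]<8: continue
    v,u=np.nonzero(l==i); big=s[i,4]>500; (c,sz,an)=cv2.minAreaRect(plane(w,np.c_[u,v],[0,0,.068 if big else .034])[:,:2].astype(np.float32))
    print(ce[i].round(1),s[i,4],plane(w,[ce[i]],[0,0,.068 if big else .034])[0],'rect',c,sz,an)
P,uv=cloud(w); p=w['pixels'][uv[:,1],uv[:,0]].astype(int)
k=(p[:,2]-p[:,0]>50)&(P[:,2]>.062); Q=P[k]; print('top',Q.mean(0),k.sum(),Q.min(0),Q.max(0))
E
```

```text
[0.47413911 0.23014234 0.1614281 ] [[0.648, -0.7616, 0.0002], [-0.7616, -0.648, 0.0002], [-0.0001, -0.0003, -1.0]] [ 43.5  16.2 -19.1  -0.  -54.7  -3.1] [-0.85386808 -0.01217265  1.47962475]
[318.5 140.8] 28 [0.50095363 0.19877007 0.034     ] rect (0.5008391737937927, 0.19890616834163666) (0.004018755629658699, 0.004024287685751915) 85.50210571289062
[317.6 197.1] 1618 [0.4776167  0.22727835 0.068     ] rect (0.4765191376209259, 0.22857965528964996) (0.013960051350295544, 0.07140079885721207) 38.99882507324219
[130.7 300.1] 9 [0.54155761 0.43765501 0.034     ] rect (0.5417507886886597, 0.43765461444854736) (0.0031221918761730194, 0.002358697820454836) 41.98587417602539
[135.1 313.5] 10 [0.53017053 0.44903798 0.034     ] rect (0.5298520922660828, 0.44876354932785034) (0.003086042357608676, 0.006038554012775421) 28.69426155090332
[127.7 328.4] 229 [0.52687907 0.47127642 0.034     ] rect (0.5252746939659119, 0.4678778052330017) (0.031093360856175423, 0.017751414328813553) 85.95867919921875
top [0.48208901 0.24965612 0.06882388] 1755 [0.44934817 0.2007038  0.06208344] [0.53413404 0.44761663 0.21906298]
```

View pics/w1.png

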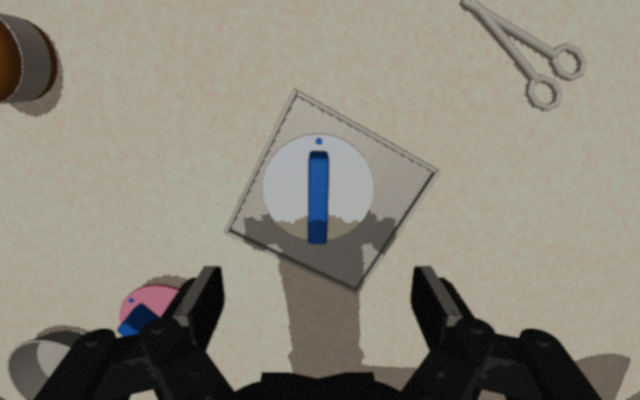

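The wrist view puts the blue bar centred between the jaws at (317,197) and the flange dot at (318,141). That dot matches the scene camera to 1 mm, so I'm descending and gripping.

send_rows(commands=[[[0,0,-4,0,0,0,1],[0,0,-4,0,0,0,1],[0,0,-3,0,0,0,1],[0,0,-1.3,0,0,0,1],[0,0,0,0,0,0,1],[0,0,0,0,0,0,0],[0,0,0,0,0,0,0],[0,0,0,0,0,0,0],[0,0,0,0,0,0,0],[0,0,0,0,0,0,0]]], newtons=80)

```text
time_s: 3.15
tcp_pos: [0.4744, 0.2302, 0.0389]
tcp_rot: [-0.0, 0.908, -0.419, 0.0]
ft_force: [-0.7, -1.3, 4.8]
gripper_width: 0.176
```

send_rows(commands=[[[0,0,0,0,0,0,0],[0,0,0,0,0,0,0],[0,0,0,0,0,0,0]]])

```text
time_s: 3.52
tcp_pos: [0.4744, 0.2302, 0.0389]
tcp_rot: [-0.0, 0.908, -0.419, 0.0]
ft_force: [-0.5, 0.2, 5.3]
gripper_width: 0.175
```

send_rows(commands=[[[0,0,2,0,0,0,0],[0,0,4,0,0,-0.7,0],[0,0,5,0,0,-0.7,0],[0,0,5,0,0,-0.7,0],[0,0,4,0,0,-0.7,0],[0,0,0,0,0,-0.7,0]]])

```text
time_s: 4.28
tcp_pos: [0.4751, 0.2311, 0.2411]
tcp_rot: [-0.003, 0.894, -0.447, 0.001]
ft_force: [-0.2, -0.3, -2.8]
gripper_width: 0.176
```

send_rows(commands=[[[1.028,-3.846,-0.32,-2.24,-1.68,0,0],[1.028,-3.846,-0.32,-2.24,-1.68,0,0],[1.028,-3.846,-0.32,-2.24,-1.68,0,0],[1.028,-3.846,-0.32,-2.24,-1.68,0,0],[1.028,-3.846,-0.32,-2.24,-1.68,0,0],[1.028,-3.846,-0.32,-2.24,-1.68,0,0],[1.028,-3.846,-0.32,-2.24,-1.68,0,0],[1.028,-3.846,-0.32,-2.24,-1.68,0,0],[1.028,-3.846,-0.32,-2.24,-1.68,0,0],[1.028,-3.846,-0.32,-2.24,-1.68,0,0]]])

```text
time_s: 5.52
tcp_pos: [0.5757, -0.1555, 0.2035]
tcp_rot: [0.109, 0.868, -0.433, 0.215]
ft_force: [0.5, -0.4, -2.0]
gripper_width: 0.173
```

send_rows(commands=[[[0,0,0,0,0,0,0],[0,0,0,0,0,0,0]]])

```text
time_s: 5.78
tcp_pos: [0.5761, -0.1545, 0.2047]
tcp_rot: [0.109, 0.868, -0.434, 0.215]
ft_force: [0.2, 0.6, -2.3]
gripper_width: 0.178
```

```bash
cat > st.py <<'E'
from h import *
from scipy.spatial.transform import Rotation as R
n=np.array([-.2819,.3755,.8829]);x=np.array([.5301,-.7061,.4695]);y=np.cross(n,x);C=np.array([.604,-.190,.1233]);B=np.c_[x,y,n]
def st():
    o=r.observe(); q=o['tcp_rot']; T=R.from_quat(np.r_[q[1:],q[0]]).as_matrix(); 
    print('TCP in port mm',(B.T@(o['tcp_pos']-C)*1e3).round(1),'rot in port\n',(B.T@T).round(3),'\nF port',(B.T@o['ft_force']).round(1),'M',(B.T@o['torque']).round(2),'q',np.degrees(o['q']).round(0),'w',round(o['gripper_width'],3),o['time_s'])
    return o,T
E
python3 - <<'E'
from st import *
o,T=st()
a=cam('scene');b=cam('side');w=cam('wrist')
z=lambda c,u,v:cv2.resize(c['pixels'][v:v+90,u:u+120,::-1],(400,300),interpolation=cv2.INTER_CUBIC)
cv2.imwrite('pics/h1.png',np.vstack([np.hstack([z(a,150,120),z(b,330,190)]),cv2.resize(w['pixels'][:,:,::-1],(480,300))[:, :].repeat(1,1) if 0 else np.hstack([cv2.resize(w['pixels'][:,:,::-1],(480,300)),np.zeros((300,320,3),np.uint8)])]))
E
```

```text
TCP in port mm [-1.6 -1.  93.1] rot in port
 [[ 1.     0.001 -0.002]
 [ 0.001 -1.    -0.002]
 [-0.002  0.002 -1.   ]] 
F port [-1.4  0.6 -1.9] M [-0.02  1.21 -0.04] q [  8.  12. -37.  45. -36.  -7.] w 0.178 5.775
```

View pics/h1.png

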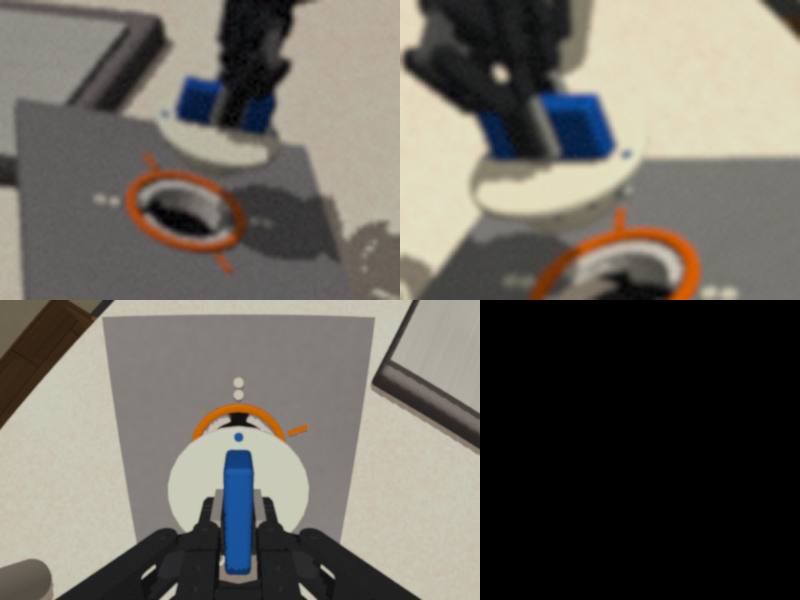

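The hover views show the flange parallel to the face. In the wrist view the bar, its dot (318,183) and the slot dots (318,111) and (318,127) are in one line, so I'm checking in-hand and port offsets from this view.

```bash
python3 - <<'E'
from st import *
o,T=st(); w=cam('wrist'); px=w['pixels'].astype(int)
tcp=o['tcp_pos'];
def comp(M,b):
    Z=np.zeros((400,640),np.uint8); Z[b[2]:b[3],b[0]:b[1]]=M[b[2]:b[3],b[0]:b[1]]
    k,l,s,ce=cv2.connectedComponentsWithStats(Z); return [(ce[i],s[i,4]) for i in range(1,k) if s[i,4]>5]
print('filter dot');
for c,a in comp(px[...,2]-px[...,0]>50,(300,336,172,194)):
    P=plane(w,[c],tcp+T[:,2]*.0049,T[:,2])[0]; print(c,a,'in tool mm',(T.T@(P-tcp)*1e3).round(1),'expect 41.7,0')
print('port dots')
for c,a in comp((px.min(2)>165),(300,336,95,137)):
    P=plane(w,[c],C,n)[0]; print(c,a,(B.T@(P-C)*1e3).round(1))
print('orange')
for c,a in comp((px[...,0]-px[...,2]>90),(370,420,155,190)): 
    P=plane(w,[c],C,n)[0]; q=(B.T@(P-C)*1e3).round(1); print(c,a,q,np.degrees(np.arctan2(q[1],q[0])))
# ring inner/outer top
Z=(px[...,0]-px[...,2]>90); v,u=np.nonzero(Z); k=(u<372)&(v<260); Q=(plane(w,np.c_[u,v][k],C+.0045*n,n)-C)@B*1e3; rr=np.hypot(Q[:,0],Q[:,1]); print('ring top x',Q[:,0].max(),np.percentile(rr,[1,50,99])); 
g=Q[(rr<55)]; f=np.linalg.lstsq(np.c_[2*g[:,:2],np.ones(len(g))],(g[:,:2]**2).sum(1),rcond=None)[0]; print('ctr',f[:2],np.sqrt(f[2]+f[0]**2+f[1]**2))
# wider blue far-end of bar top
E
```

```text
TCP in port mm [-1.1  0.4 94.4] rot in port
 [[ 1.     0.001 -0.   ]
 [ 0.001 -1.     0.001]
 [-0.    -0.001 -1.   ]] 
F port [-0.4  0.3 -1. ] M [-0.01  1.23 -0.01] q [  8.  12. -37.  45. -36.  -7.] w 0.174 5.925
filter dot
[317.8989899  182.66666667] 99 in tool mm [41.2 -0.6  4.9] expect 41.7,0
port dots
[318.03061224 109.94897959] 98 [66.9  0.9  0. ]
[318.0212766  126.09574468] 94 [55.8  0.9  0. ]
orange
[373.78571429 177.67142857] 140 [ 18.3 -40.5   0. ] -65.68408026794681
[396.98421053 173.21578947] 190 [ 21.7 -57.5   0. ] -69.32392951804333
ring top x 48.12626127639555 [39.81850723 44.20954627 48.20699199]
ctr [3.05278356 1.40467244] 41.74900912156025
```

send_rows(commands=[[[0.33,-0.45,-0.84,0,0,0,0],[0.423,-0.563,-1.324,0,0,0,0],[0.423,-0.563,-1.324,0,0,0,0],[0.282,-0.375,-0.883,0,0,0,0],[0.141,-0.188,-0.441,0,0,0,0],[0.141,-0.188,-0.441,0,0,0,0],[0,0,0,0,0,0,0]]])

```text
time_s: 6.85
tcp_pos: [0.5942, -0.1779, 0.1535]
tcp_rot: [0.108, 0.868, -0.434, 0.216]
ft_force: [0.9, 0.7, -2.1]
gripper_width: 0.172
```

```bash
python3 -c "
from st import *
st()"
```

```text
TCP in port mm [ 0.5 -0.6 34. ] rot in port
 [[ 1.     0.    -0.   ]
 [ 0.    -1.    -0.001]
 [-0.     0.001 -1.   ]] 
F port [-1.   1.2 -1.9] M [0.01 1.26 0.04] q [  2.  17. -40.  57. -27. -16.] w 0.172 6.85
```

send_rows(commands=[[[0.141,-0.188,-0.441,0,0,0,0],[0.141,-0.188,-0.441,0,0,0,0],[0.141,-0.188,-0.441,0,0,0,0],[0,0,0,0,0,0,0]]])

```text
time_s: 7.35
tcp_pos: [0.5982, -0.1838, 0.1399]
tcp_rot: [0.109, 0.868, -0.434, 0.216]
ft_force: [0.1, -0.9, -1.9]
gripper_width: 0.174
```

```bash
python3 -c "
from st import *
st()"
```

```text
TCP in port mm [ 0.3 -0.9 18.6] rot in port
 [[ 1.     0.    -0.001]
 [ 0.    -1.    -0.001]
 [-0.001  0.001 -1.   ]] 
F port [-0.2 -0.5 -2.1] M [-0.03  1.21 -0.01] q [  1.  19. -41.  61. -26. -19.] w 0.174 7.35
```

send_rows(commands=[[[0.042,-0.056,-0.132,0,0,0,0],[0.042,-0.056,-0.132,0,0,0,0],[0.028,-0.038,-0.088,0,0,0,0],[0,0,0,0,0,0,0],[0,0,0,0,0,0,0]]])

```text
time_s: 7.98
tcp_pos: [0.5997, -0.1849, 0.1372]
tcp_rot: [0.108, 0.868, -0.434, 0.216]
ft_force: [-1.1, 0.1, -0.0]
gripper_width: 0.172
```

```bash
python3 -c "
from st import *
st()"
```

```text
TCP in port mm [ 0.6 -0.4 15.4] rot in port
 [[ 1.  0.  0.]
 [ 0. -1.  0.]
 [ 0. -0. -1.]] 
F port [-0.7 -0.8  0.3] M [-0.05  1.34  0.02] q [  0.  19. -41.  62. -25. -20.] w 0.172 7.975
```

Contact has begun with the filter about 19.5 mm deep. I'll press in 1 mm and start the twist.

send_rows(commands=[[[0.028,-0.038,-0.088,0,0,0,0],[0,0,0,1.97,-2.63,-6.18,0],[0.008,-0.011,-0.026,1.97,-2.63,-6.18,0],[0.008,-0.011,-0.026,1.97,-2.63,-6.18,0],[0.008,-0.011,-0.026,1.97,-2.63,-6.18,0],[0,0,0,0,0,0,0]]], newtons=100)

```text
time_s: 8.72
tcp_pos: [0.6008, -0.1854, 0.136]
tcp_rot: [0.052, 0.738, -0.63, 0.237]
ft_force: [-1.3, 1.4, 0.8]
gripper_width: 0.169
```

```bash
python3 -c "
from st import *
st()"
```

```text
TCP in port mm [ 1.   0.2 13.8] rot in port
 [[ 0.884 -0.468  0.001]
 [-0.468 -0.884  0.001]
 [ 0.    -0.001 -1.   ]] 
F port [-1.3 -0.2  1.6] M [ 0.12  1.15 -0.08] q [ -0.  19. -41.  63. -25. -48.] w 0.169 8.725
```

send_rows(commands=[[[0.008,-0.011,-0.026,1.97,-2.63,-6.18,0],[0.008,-0.011,-0.026,1.97,-2.63,-6.18,0],[0.008,-0.011,-0.026,1.97,-2.63,-6.18,0],[0.008,-0.011,-0.026,1.97,-2.63,-6.18,0],[0.008,-0.011,-0.026,1.97,-2.63,-6.18,0],[0,0,0,1.69,-2.25,-5.3,0],[0,0,0,0,0,0,0]]])

```text
time_s: 9.6
tcp_pos: [0.6009, -0.1859, 0.1345]
tcp_rot: [0.033, -0.472, 0.848, -0.24]
ft_force: [-0.9, 1.4, 1.4]
gripper_width: 0.168
```

```bash
python3 - <<'E'
from st import *
o,T=st(); a=cam('scene');b=cam('side');w=cam('wrist')
z=lambda c,u,v:cv2.resize(c['pixels'][v:v+90,u:u+120,::-1],(400,300),interpolation=cv2.INTER_CUBIC)
cv2.imwrite('pics/t1.png',np.vstack([np.hstack([z(a,150,130),z(b,330,210)]),np.hstack([cv2.resize(w['pixels'][:,:,::-1],(480,300)),np.zeros((300,320,3),np.uint8)])]))
E
```

```text
TCP in port mm [ 0.7 -0.  12.3] rot in port
 [[ 0.363 -0.932  0.001]
 [-0.932 -0.363  0.   ]
 [ 0.    -0.001 -1.   ]] 
F port [-0.8  0.1  2. ] M [-0.07  1.27  0.42] q [ -0.  19. -41.  64. -25. -89.] w 0.168 9.6
```

View pics/t1.png

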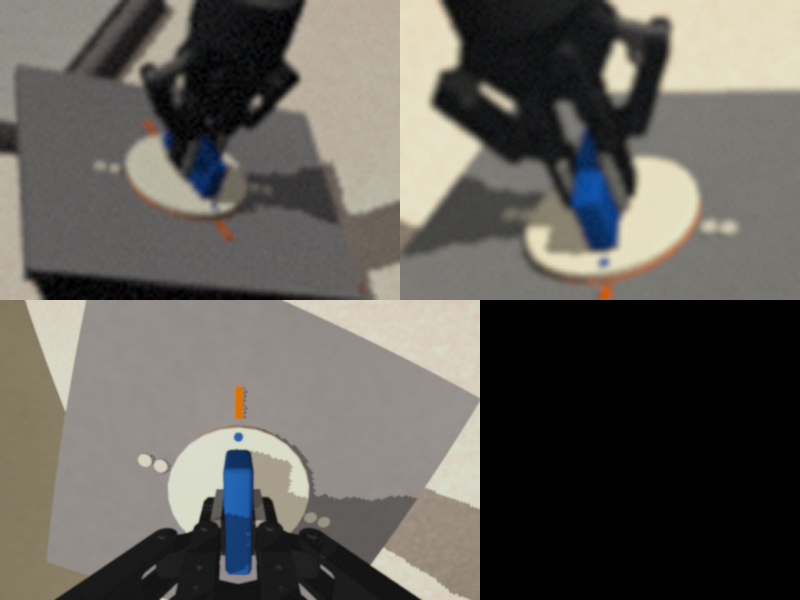

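The bar and its dot point at the orange stop bar in all three views, with the flange down on the ring. Releasing and backing off along the port axis.

send_rows(commands=[[[0,0,0,0,0,0,0.6],[0,0,0,0,0,0,0.6],[0,0,0,0,0,0,0.6],[-0.141,0.188,0.441,0,0,0,0.6],[-0.423,0.563,1.324,0,0,0,0.6],[-0.846,1.127,2.65,0,0,0,0.6],[-1.128,1.502,3.53,0,0,0,0.6],[-1.128,1.502,3.53,0,0,0,0.6],[0,0,0,0,0,0,0.6],[0,0,0,0,0,0,0.6]]])

```text
time_s: 11.0
tcp_pos: [0.5634, -0.1372, 0.2485]
tcp_rot: [0.033, -0.47, 0.849, -0.239]
ft_force: [-0.5, 0.1, 0.2]
gripper_width: 0.601
```

```bash
python3 - <<'E'
from st import *
o,T=st(); a=cam('scene');b=cam('side');w=cam('wrist')
z=lambda c,u,v:cv2.resize(c['pixels'][v:v+90,u:u+120,::-1],(400,300),interpolation=cv2.INTER_CUBIC)
cv2.imwrite('pics/e1.png',np.vstack([np.hstack([z(a,150,130),z(b,330,210)]),np.hstack([cv2.resize(w['pixels'][:,:,::-1],(480,300)),cv2.resize(a['pixels'][100:350,240:500,::-1],(320,300))])]))
for c in(b,w):
    P,uv=cloud(c); p=c['pixels'][uv[:,1],uv[:,0]].astype(int); q=(P-C)@B*1e3; rr=np.hypot(q[:,0],q[:,1])
    k=(rr<43)&(p.min(1)>130)&(abs(q[:,2])<25)
    Q=q[k]; A=np.linalg.lstsq(np.c_[Q[:,:2],np.ones(len(Q))],Q[:,2],rcond=None)[0]
    f=(rr>55)&(rr<75)&(abs(q[:,2])<10)
    print('flange top z',A[2],'tilt',A[:2],len(Q),'face z',np.median(q[f,2]),'expect tight 7.5, untwisted 10.5')
E
```

```text
TCP in port mm [  0.   -0.8 141.8] rot in port
 [[ 0.359 -0.933 -0.   ]
 [-0.933 -0.359 -0.001]
 [ 0.     0.001 -1.   ]] 
F port [-0.3 -0.4  0.3] M [-0.03  0.93 -0.01] q [ 12.   8. -34.  39. -42. -72.] w 0.601 11.0
flange top z 7.939737376685947 tilt [-0.01123969  0.00378763] 600 face z -0.21945171003101882 expect tight 7.5, untwisted 10.5
flange top z 8.660375179356214 tilt [5.24941834e-06 9.88922318e-04] 5568 face z 0.8077751968553684 expect tight 7.5, untwisted 10.5
```

View pics/e1.png

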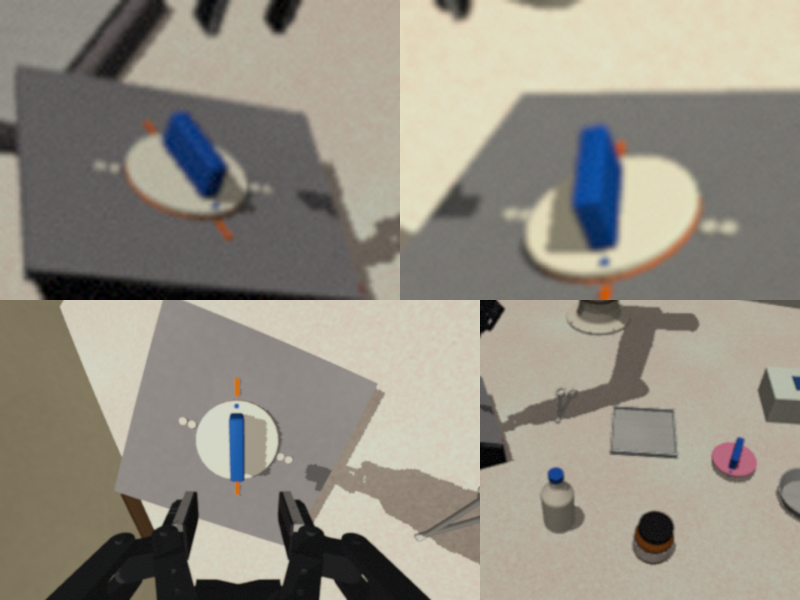

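Flange minus face is 7.9–8.2 mm (tight is 7.5), tilt is about 0.01, and the bar lines up with both orange stops. The bystanders look undisturbed and the gripper is clear, so I'm handing in.

```bash
python3 -c "
from station import r
print(r.sign_off())"
```

```text
the job is handed in; nothing more can be done
None
```

The filter is back in the warmer's sloping port, turned clockwise about 69 degrees to the stop and released. I handed the job in at about 11 s; the hand-in gives no verdict.

- **Seating:** after release, the flange stands 7.9–8.2 mm above the face in the side and wrist depth images. Fully tight would be 7.5 mm and unturned 10.5 mm, so it reads as cammed down within depth error. I had no direct reading of the seal.
- **Alignment:** tilt is about 0.01 rad, and the bar lines up with both orange stop bars in the final pictures.
- **Twist torque:** it rose to about 0.4 N m at the end of the turn.
- **Bystanders:** the bottle, jar and clamp look undisturbed in the last scene picture. I checked this by eye, not by measuring.
- **Gripper:** it is clear of everything, 142 mm off the face.
- **Disagreement:** the ring-centre fits differed from the slot-dot centre by up to about 11 mm, because orange stop pixels leaked into them or only part of the ring was visible. I used the dots, and the insertion met only about 2 N.

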